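Fit the return spring on the press's guide rod

ROBOT

A 6-joint arm with a two-finger parallel gripper is mounted at the origin on a cart in front of the work surface, level with it; the furniture and walls round the work are solid. World frame = base frame: x ahead of the robot, y to its left, z up, the work surface at z = 0. Lengths are in m, angles in rad, forces in N, time in s.
With the tool pointing down it reaches from about 0.35 to 0.775 m from the base axis. Payload 7.3 kg.
Tool frame: the origin (TCP) lies on the centre line of the jaws, within the pads' length; the fingertips stand 17 mm ahead of it and the grasp point (between the pads) lies 2 mm behind it (robot.tcp_to_tips is the distance from the TCP to the fingertips, in m); z points along the fingers, y is the line along which they close (so a half turn about z gives the same grasp; the last joint's range is limited). The gripper opens to 92 mm and grips with 3 to 60 N. Pads are 19 mm wide; open, the fingers measure 130 mm over their backs; the gripper's body (75 mm by 190 mm) begins 47 mm behind the grasp point.
Start: joints at [-1.475, 0.342, 1.524, -0, 1.275, -0.146], TCP at [0.126, -0.51, 0.244] pointing down, gripper open.
Joint ranges: [-2.53, 2.53], [-0.77, 2.02], [0.04, 2.7], [-1, 4.14], [0.28, 2.66], [-3.11, 3.11]. Speed limits (rad/s): [2.57, 2.57, 3.14, 3.14, 3.14, 3.14].

INTERFACE

Orientations are given as [roll, pitch, yaw] about the fixed x, y, z axes, in that order (R = Rz(yaw) Ry(pitch) Rx(roll)).
In Python, from cell import robot gives the robot as it stands. The module is installed in compiled form; this text tells all that it offers.
- The arm moves only by the tool carry_out, never from a script. Its argument "commands" is a list of rows, each a list of 3 entries, a list of its own where there are three numbers: the shift along the tool's x, y, z in m, then the turn about the tool's z in rad, then the opening, from 0 (shut) to 1 (fully open). In form: [[[dx, dy, dz], yaw, claw], ...]. A call has 1 to 20 rows; each row shifts and turns the commanded pose from where the row before left it, along the tool's axes as they then stand; what a row does not reach is not made up. A row lasts 1/8 s, in which the tool goes at most 62.5 mm and 10.7 degrees, less where a joint would pass 70% of its speed; a pose out of reach is approached as far as the arm can. A call is refused whole if a number of a shift passes 0.0625 or a number of a turn 0.188, either way. A call with a gripper value outside its range is refused whole. The fingers move at their own pace and stop on an object; "newtons" is the grip in N (left out, the last holds). Time passes only in rows, so rows that do not move let the fingers close. It gives the time, the measured TCP pose, the force, the opening and the grip force at its end, in the units of the state.
- robot.observe(): the state, without advancing time (a new reading comes with each control period).
- robot.read_camera(name): name is "scene" or "top"; returns a dict with "pixels" (384x512x3 uint8, red, green, blue), "fx", "fy", "cx", "cy" (pixels), "k1" (the pictures are not rectified: a ray, as slopes to the right and down, at radius r is drawn at 1 + k1 r^2 times it, then the intrinsics apply), "view" (4x4, takes a point from world to camera coordinates). Camera axes: x right, y up, looking along -z (the intrinsics and any distortion apply to the point x, -y, -z); pixel columns grow to the right and rows downward; lengths in m; the calibration is good to about 2 mm. A picture is of the moment at which its call begins. There is no depth.
- robot.hand_in(): hands the job in; it is judged then, once.
Trained networks look in a picture, given as the dict that the camera call returned (one of the last four; its "shot" number tells which), for a name from the list of things; names that differ only in an ending like _2 or _b are one class to them, and where a whole thing is asked for, a point or a joint stands for the part that bears it (a point fixed in the world has none). Each returns a list of dicts, best first, with "p" (0 to 1); they miss things now and then, are a little off and sometimes report something else, mostly with a low value. They report only what shows in the picture. A call takes as long as a camera call.
- robot.find_in(picture, name): "at" ([column, row] in pixels, amid what is visible of it).
- robot.tip_of(picture, name): "at" ([column, row] in pixels: a listed point, or the origin of a listed thing).
The state is a dict: "time": time; "qpos": joint angles; "qvel": joint speeds; "joint_efforts": joint torques, N m; "tool_pos": TCP position; "tool_rot": TCP orientation; "contact_force": force on the tool from outside, world axes, zero at the start; "torque": the same for the moment, N m; "opening": finger opening in m; "grip_force": force on a finger pad.
Only numpy, scipy, OpenCV 4.12 (cv2) and the standard library are available. Lean on these libraries where they do the work, as an engineer would, in place of code of your own. Each camera call takes 0.05 s, during which the arm holds its last target. There are 200 camera calls.

TASK

Slide the blue coil spring off the open end of the grey stand's bar and stand it upright on the bench, letting go of it. Then take it again by its upper end, thread it over the upright guide rod of the green press foot (twist it slightly if the coils catch) and lower it in your grip until it sits fully home in the cup, then let go. Leave the printing block, the ink bottle and the paste pot where they are.

Things in the scene. Friction and masses are not known exactly. Their poses are not given: they have to be found in the camera images.
- spring_center (a point): Centre of the loose blue coil spring, x along its axis. Rigid: 90 mm long, 50 mm outside, 39 mm inside diameter, 5 mm wire, 0.18 kg; both ends closed and flat, so either may go down. It starts hanging level on the stand's bar, its axis 12 mm below the bar's, its centre 46 to 54 mm behind the bar's open end. Standing on the bench its centre is 45 mm up.
- bar_tip (a point): Centre of the open end of the bar, 100 mm above the bench. The bar is level, steel, 16 mm thick, 110 mm long, and points along -x of this point, roughly towards the robot; slide the spring off that way. Its other end is fixed in the upright (50 mm wide, 135 mm high) of a fixed grey stand.
- rod_tip (a point): Top centre of the press foot's upright steel guide rod, 108 mm above the bench; z points up along the rod. Its nose is 12 mm wide at the top and 26 mm from 10 mm below the tip; 23 mm below the tip is a shoulder on which coils can catch; from there down it is 33 mm thick.
- press: Fixed green press foot: plate 110 x 110 x 12 mm, origin under its centre on the bench, z up. The rod stands at its centre, in a round cup (64 mm inside, 74 mm outside, rim 40 mm above the bench) too narrow for fingers. The spring's seat is the plate in the cup, 12 mm above the bench; fully home, the spring's centre is 57 mm and its top 102 mm above the bench.
- print_block: Loose dark wooden printing block, 50 x 55 x 29 mm, origin under its centre; leave it alone.
- ink_bottle: Loose brown stoneware ink bottle with a cork, 49 mm wide, 80 mm high, origin under its centre; leave it alone.
- paste_pot: Loose off-white paste pot, 75 mm wide and high, origin under its centre; leave it alone.

How it is judged:
By the outcome, as a careful person would: the job done as asked, in the order asked, and still so for the second after the job is handed in, with the robot touching nothing.
It also fails if it takes over 64 s, if anything falls off the work surface, if the arm or the gripper's body presses on something with over 40 N, if the wrist force passes 120 N, or if a joint passes its speed limit or range.

## Working session

There is one attempt and no reset: what is moved stays moved. The work goes in short steps, Python scripts to look and compute and a tool call to move; the robot and the scene stay as the last step left them, time stands still between calls to the robot, and variables do not carry over. Pictures are saved under pics/ and viewed, at most 13 in all, crops included, and the job is handed in when it is done.

Besides the shell and the picture viewer there is one more tool, called after "Call:" by a JSON object that holds its "name" and its "arguments", one argument or row to a line. carry_out: Moves the arm, as the interface text tells. Its arguments: {"type":"object","properties":{"commands":{"type":"array"},"newtons":{"type":"number"}},"required":["commands"]}

```bash
mkdir -p pics; cat > h.py <<'E'
from cell import robot
import numpy as np, cv2
def shot(n,save=None):
    p=robot.read_camera(n)
    if save: cv2.imwrite('pics/'+save,p['pixels'][:,:,::-1])
    return p
def ray(p,uv):
    K=np.array([[p['fx'],0,p['cx']],[0,p['fy'],p['cy']],[0,0,1.]])
    x=np.array([(uv[0]-p['cx'])/p['fx'],(uv[1]-p['cy'])/p['fy']]); u=x.copy()
    for _ in range(30): u=x/(1+p['k1']*(u@u))
    V=np.array(p['view']);R=V[:3,:3];t=V[:3,3]
    return -R.T@t, R.T@np.array([u[0],-u[1],-1])
def atz(p,uv,z):
    o,d=ray(p,uv); return o+d*(z-o[2])/d[2]
def tri(a,ua,b,ub):
    o1,d1=ray(a,ua);o2,d2=ray(b,ub)
    s=np.linalg.lstsq(np.c_[d1,-d2],o2-o1,rcond=None)[0]
    P,Q=o1+d1*s[0],o2+d2*s[1]; return (P+Q)/2,np.linalg.norm(P-Q)
def proj(p,X):
    V=np.array(p['view']);c=V[:3,:3]@X+V[:3,3];u=np.array([c[0],-c[1]])/-c[2]
    u=u*(1+p['k1']*(u@u));return np.array([p['fx']*u[0]+p['cx'],p['fy']*u[1]+p['cy']])
E
python3 - <<'E'
from h import *
np.set_printoptions(precision=4,suppress=True)
a=shot('scene','s0.png');b=shot('top','t0.png')
for p in(a,b): print(p['fx'],p['k1'],ray(p,(256,192)))
for n,z in [('spring_center',.088),('bar_tip',.1),('rod_tip',.108),('press',0),('print_block',0),('ink_bottle',0),('paste_pot',0)]:
    A=robot.tip_of(a,n);B=robot.tip_of(b,n)
    print(n,[(np.round(q['at']),round(q['p'],2),atz(a,q['at'],z)[:2]) for q in A[:2]],[(np.round(q['at']),round(q['p'],2),atz(b,q['at'],z)[:2]) for q in B[:2]], tri(a,A[0]['at'],b,B[0]['at']) if A and B else '')
print(robot.observe())
cv2.imwrite('pics/both.png',np.hstack([cv2.resize(p['pixels'],(400,300)) for p in(a,b)])[:,:,::-1])
E
```

```text
417.3780645104932 -0.1284704131856919 (array([-0.1723,  0.7783,  0.5808]), array([ 0.6011, -0.7064, -0.3741]))
475.46644534200294 0.004323750659797792 (array([ 0.3736, -0.1262,  1.2218]), array([ 0.1682,  0.0151, -0.9857]))
spring_center [(array([262., 195.]), 0.9, array([ 0.5879, -0.1458]))] [(array([266., 187.]), 0.87, array([ 0.5802, -0.1327]))] (array([ 0.5783, -0.1331,  0.0947]), np.float64(0.0014644716983576629))
bar_tip [(array([276., 201.]), 0.61, array([ 0.513 , -0.1156]))] [(array([262., 208.]), 0.92, array([ 0.5271, -0.1235]))] (array([ 0.525 , -0.1255,  0.094 ]), np.float64(0.007065067538440695))
rod_tip [] [(array([368., 244.]), 0.86, array([ 0.4421, -0.369 ]))] 
press [] [(array([360., 250.]), 0.94, array([ 0.4339, -0.3742]))] 
print_block [(array([281., 202.]), 0.77, array([ 0.6365, -0.3087]))] [(array([339., 181.]), 0.74, array([ 0.6124, -0.3235]))] (array([ 0.6242, -0.3156, -0.0003]), np.float64(0.028182753743983158))
ink_bottle [(array([259., 279.]), 0.74, array([0.3838, 0.1108]))] [(array([313., 134.]), 0.82, array([ 0.7398, -0.2574]))] (array([ 0.8121, -0.3255, -0.3931]), np.float64(0.10255811286043807))
paste_pot [(array([252., 278.]), 0.77, array([0.4   , 0.1185]))] [(array([170., 264.]), 0.72, array([0.3936, 0.1099]))] (array([ 0.3977,  0.1135, -0.0024]), np.float64(0.010066619970307502))
{'time': 0.8, 'qpos': array([-1.4749,  0.3419,  1.5241,  0.    ,  1.2754, -0.146 ]), 'qvel': array([ 0.0025,  0.0008,  0.0011, -0.0015,  0.0015,  0.0006]), 'joint_efforts': array([  0.0023, -43.1085, -24.4473,   0.0722,   0.0482,  -0.    ]), 'tool_pos': array([ 0.1258, -0.5097,  0.2438]), 'tool_rot': array([ 3.1415, -0.    ,  0.2418]), 'contact_force': array([ 0.0031, -0.1084,  0.0168]), 'torque': array([-0.0113,  0.0428,  0.0309]), 'grip_force': 0.0, 'opening': 0.09150507866996303}
```

View pics/t0.png

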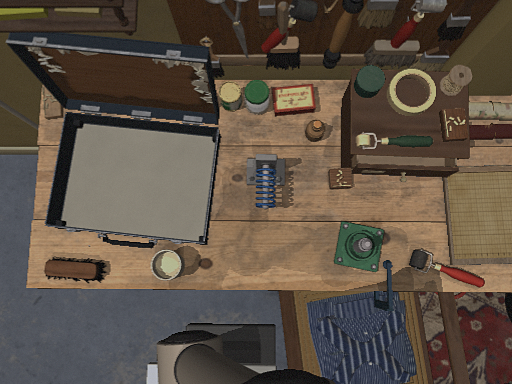

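View pics/s0.png

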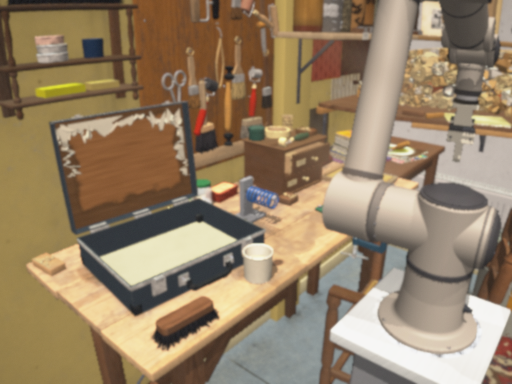

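The top view shows the spring on the stand near (266,187) and the press near (360,248). The block is at (341,178), the bottle at (316,130) and the pot at (168,264). In the scene view the spring is at (262,195) and the arm hides the press. Next I'll refine the spring axis.

```bash
cat > seg.py <<'E'
from h import *
np.set_printoptions(precision=4,suppress=True)
def blue(p,c,r=45):
    h=cv2.cvtColor(p['pixels'],cv2.COLOR_RGB2HSV); m=cv2.inRange(h,(100,110,50),(125,255,255))
    k=np.zeros_like(m); x,y=int(c[0]),int(c[1]); k[y-r:y+r,x-r:x+r]=1; m=m*k
    return np.argwhere(m>0)[:,::-1]
E
python3 - <<'E'
from seg import *
b=shot('top','t1.png');a=shot('scene','s1.png')
P=blue(b,(266,187),35)
W=np.array([atz(b,q,.1)[:2] for q in P.astype(float)])
c=W.mean(0);w,v=np.linalg.eigh(np.cov((W-c).T));print(len(P),c,v[:,1],np.degrees(np.arctan(v[1,1]/v[0,1])),(W-c)@v[:,1].__abs__().max() if 0 else np.ptp((W-c)@v,axis=0))
r=cv2.minAreaRect(P.astype(np.float32));print(r, [atz(b,q,.1)[:2] for q in cv2.boxPoints(r)])
def crop(p,x,y): return cv2.resize(p['pixels'][y-40:y+40,x-50:x+50],(400,320),interpolation=cv2.INTER_CUBIC)
cv2.imwrite('pics/c1.png',np.vstack([np.hstack([crop(b,266,187),crop(b,362,246)]),np.hstack([crop(a,262,200),crop(a,310,190)])])[:600,:,::-1])
E
```

```text
307 [ 0.5795 -0.1322] [-0.9998  0.0186] -1.068543843058026 [0.0459 0.0954]
((265.5, 187.5), (39.0, 19.0), 90.0) [array([ 0.6237, -0.1085]), array([ 0.6239, -0.1544]), array([ 0.529 , -0.1544]), array([ 0.5287, -0.1092])]
```

View pics/c1.png

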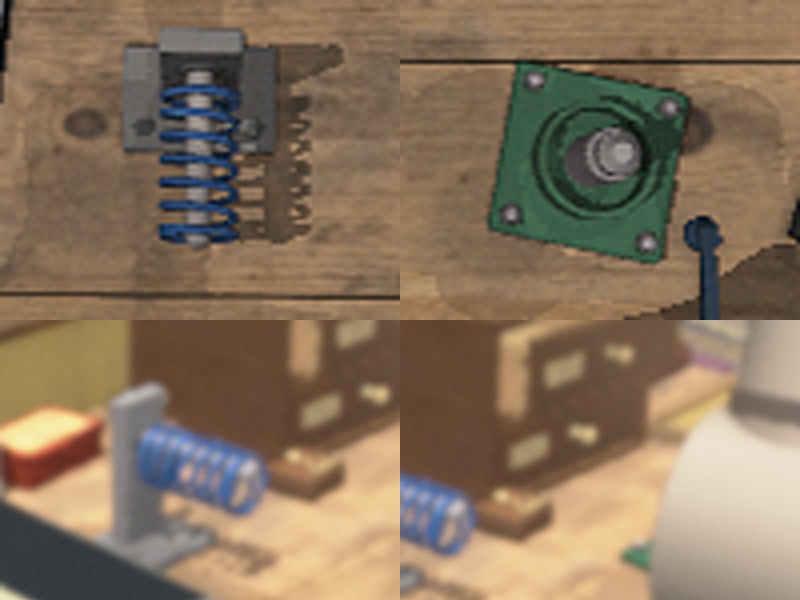

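The crops show the bar parallel to x, with the tip near column 265, row 208. The spring spans x 0.531–0.624 at y -0.132, and the rod top is near (366,244) in the full image. I'll approach the near end of the spring.

Call:
{"name": "carry_out", "arguments": {
  "commands": [
    [[0,0,0],0.13,1],
    [[0,0,0],0.13,1],
    [[0.034,-0.0322,0],0,1],
    [[0.034,-0.0322,0],0,1],
    [[0.034,-0.0322,0],0,1],
    [[0.034,-0.0322,0],0,1],
    [[0.034,-0.0322,0],0,1],
    [[0.034,-0.0322,0],0,1],
    [[0.034,-0.0322,0],0,1],
    [[0.034,-0.0322,0],0,1],
    [[0.034,-0.0322,0],0,1],
    [[0.034,-0.0322,0],0,1],
    [[0.034,-0.0322,0],0,1],
    [[0.034,-0.0322,0],0,1],
    [[0,0,0],0,1]
  ],
  "newtons": 25
}}

```text
time: 2.78
tool_pos: [0.5422, -0.1286, 0.2433]
tool_rot: [-3.141, -0.0, -0.014]
contact_force: [0.5, 0.1, -0.4]
opening: 0.0917
grip_force: 0.0
```

Call:
{"name": "carry_out", "arguments": {
  "commands": [
    [[0,0.0035,0.039],0,1],
    [[0,0,0.039],0,1],
    [[0,0,0.039],0,1],
    [[-0.001,0,0.03],0,1],
    [[0,0,0.01],0,1],
    [[0,0,0],0,0],
    [[0,0,0],0,0],
    [[0,0,0],0,0],
    [[0,0,0],0,0],
    [[0,0,0],0,0]
  ],
  "newtons": 25
}}

```text
time: 4.03
tool_pos: [0.5397, -0.1342, 0.087]
tool_rot: [3.141, -0.0, -0.018]
contact_force: [0.4, 0.5, 0.9]
opening: 0.0481
grip_force: 24.7
```

```bash
python3 - <<'E'
from seg import *
b=shot('top','t2.png');a=shot('scene','s2.png')
for n,z in [('spring_center',.088),('rod_tip',.108),('press',0)]:
    for p in(a,b): print(n,[(np.round(q['at'],1),round(q['p'],2),atz(p,q['at'],z)[:2]) for q in robot.tip_of(p,n)[:2]])
for q in [(365.75,244)]: print(atz(b,q,.108))
print(atz(b,(359.5,246.5),.012))
def crop(p,x,y): return cv2.resize(p['pixels'][y-40:y+40,x-50:x+50],(400,320),interpolation=cv2.INTER_CUBIC)
cv2.imwrite('pics/c2.png',np.vstack([np.hstack([crop(b,266,200),crop(b,362,246)]),np.hstack([crop(a,262,200),crop(a,340,210)])])[:600,:,::-1])
E
```

```text
spring_center [(array([260.3, 194.8]), 0.61, array([ 0.5943, -0.1434]))]
spring_center []
rod_tip []
rod_tip [(array([365.6, 244.1]), 0.9, array([ 0.4421, -0.3644]))]
press [(array([338.6, 211.1]), 0.59, array([ 0.4403, -0.3721]))]
press [(array([359.3, 247. ]), 0.67, array([ 0.4413, -0.3714]))]
[ 0.4423 -0.3648  0.108 ]
[ 0.4419 -0.3695  0.012 ]
```

View pics/c2.png

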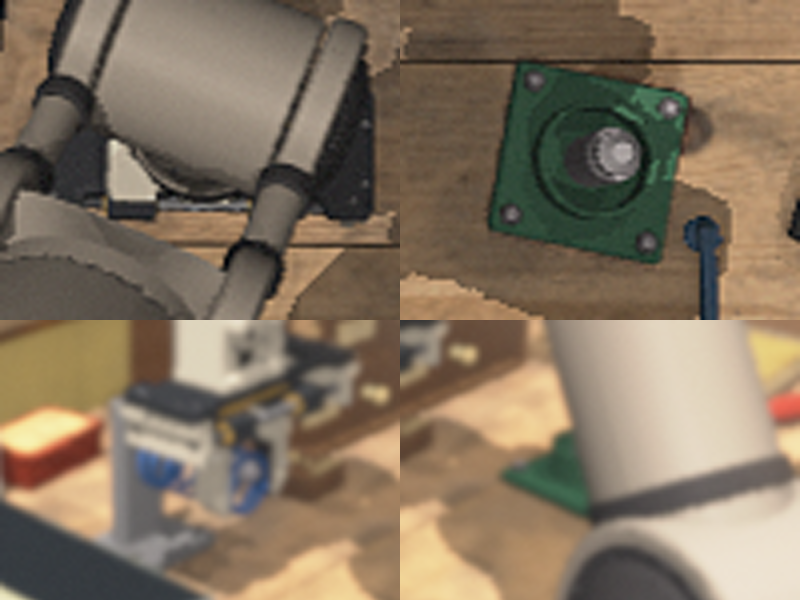

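The spring's near end is gripped. The rod is at about (0.442,-0.367), where the top-view rod tip and plate centre agree. I'll lift slightly and slide the spring off.

Call:
{"name": "carry_out", "arguments": {
  "commands": [
    [[0,0,-0.005],0,0],
    [[0,0,-0.005],0,0],
    [[-0.012,0,0],0,0],
    [[-0.012,0,0],0,0],
    [[-0.012,0,0],0,0],
    [[-0.012,0,0],0,0],
    [[-0.012,0,0],0,0],
    [[-0.012,0,0],0,0],
    [[-0.012,0,0],0,0],
    [[-0.012,0,0],0,0],
    [[-0.012,0,0],0,0],
    [[-0.012,0,0],0,0],
    [[0,0,0],0,0]
  ]
}}

```text
time: 6.05
tool_pos: [0.4188, -0.132, 0.0967]
tool_rot: [-3.141, 0.0, -0.019]
contact_force: [0.4, 0.9, -0.8]
opening: 0.0482
grip_force: 24.9
```

```bash
python3 - <<'E'
from seg import *
a=shot('scene','s3.png')
cv2.imwrite('pics/c3.png',cv2.resize(a['pixels'][150:260,200:350],(600,440),interpolation=cv2.INTER_CUBIC)[:,:,::-1])
E
```

```text
(no output)
```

View pics/c3.png

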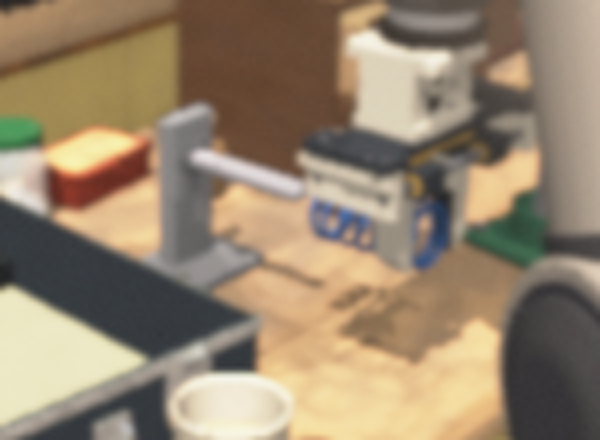

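The spring is off the bar and still level in the grip, with the picture's bar tip at (300,190). I'll ease the grip so the free end swings down.

Call:
{"name": "carry_out", "arguments": {
  "commands": [
    [[0,0,0],0,0],
    [[0,0,0],0,0],
    [[0,0,0],0,0],
    [[0,0,0],0,0]
  ],
  "newtons": 6
}}

```text
time: 6.6
tool_pos: [0.4197, -0.1321, 0.0966]
tool_rot: [3.142, 0.0, -0.018]
contact_force: [-0.2, 0.4, -0.5]
opening: 0.049
grip_force: 6.0
```

```bash
cat > look.py <<'E'
from seg import *
import sys
a=shot('scene',sys.argv[1]+'.png')
u,v,w,h=[int(x) for x in sys.argv[2:6]]
P=blue(a,(u,v),40); print(len(P),P.min(0) if len(P) else '',P.max(0) if len(P) else '')
cv2.imwrite('pics/'+sys.argv[1]+'c.png',cv2.resize(a['pixels'][v-h:v+h,u-w:u+w],(w*10,h*10),interpolation=cv2.INTER_CUBIC)[:,:,::-1])
print(robot.observe()['opening'])
E
python3 look.py s4 295 205 40 40
```

```text
46 [299 204] [312 227]
0.049211717499624726
```

View pics/s4c.png

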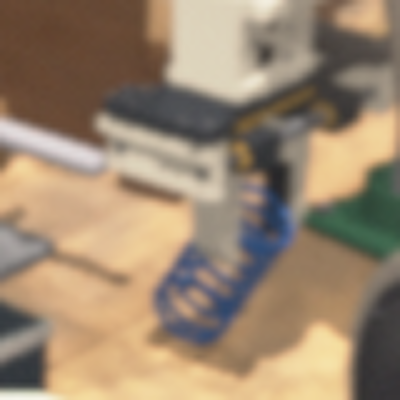

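The spring has swung about halfway and is tilted, with its lower end near crop (180,320). I'll give it time at a slightly lighter grip.

Call:
{"name": "carry_out", "arguments": {
  "commands": [
    [[0,0,0],0,0],
    [[0,0,0],0,0],
    [[0,0,0],0,0],
    [[0,0,0],0,0],
    [[0,0,0],0,0],
    [[0,0,0],0,0]
  ],
  "newtons": 4.5
}}

```text
time: 7.4
tool_pos: [0.4197, -0.1322, 0.0967]
tool_rot: [3.141, -0.0, -0.018]
contact_force: [1.1, -0.2, -1.9]
opening: 0.0491
grip_force: 4.5
```

```bash
python3 look.py s5 295 210 40 40
```

```text
48 [299 204] [312 227]
0.04901698447072168
```

View pics/s5c.png

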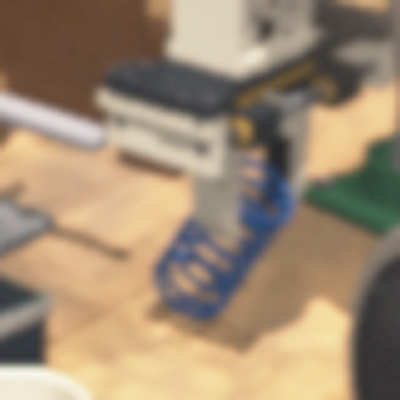

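The tilt hasn't changed at about 45°, so friction is holding it. I'll use the minimum grip with a small shake.

Call:
{"name": "carry_out", "arguments": {
  "commands": [
    [[0,0,0],0,0],
    [[0,0,0],0,0],
    [[0.008,0,0],0,0],
    [[-0.008,0,0],0,0],
    [[0.008,0,0],0,0],
    [[-0.008,0,0],0,0],
    [[0,0,0],0,0]
  ],
  "newtons": 3
}}

```text
time: 8.32
tool_pos: [0.4188, -0.1319, 0.0966]
tool_rot: [-3.141, 0.001, -0.018]
contact_force: [0.8, -0.6, -1.7]
opening: 0.0491
grip_force: 3.0
```

```bash
python3 look.py s6 295 210 40 40
```

```text
69 [296 205] [312 235]
0.049073800204362875
```

View pics/s6c.png

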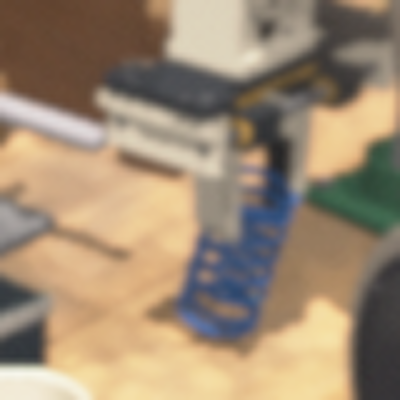

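It's now about 20° off vertical, with the lower end near crop (220,320). I'll shake a bit more and work out the tilt from the silhouette.

Call:
{"name": "carry_out", "arguments": {
  "commands": [
    [[0.01,0,0],0,0],
    [[-0.01,0,0],0,0],
    [[0.01,0,0],0,0],
    [[-0.01,0,0],0,0],
    [[0.01,0,0],0,0],
    [[-0.01,0,0],0,0],
    [[0,0,0],0,0],
    [[0,0,0],0,0]
  ]
}}

```text
time: 9.38
tool_pos: [0.4196, -0.1322, 0.0968]
tool_rot: [3.141, -0.0, -0.018]
contact_force: [-0.8, 0.4, -1.4]
opening: 0.0484
grip_force: 3.0
```

```bash
cat > tilt.py <<'E'
from seg import *
a=shot('scene');s=robot.observe();g=np.array(s['tool_pos'])+[0,0,.002]
P=blue(a,(300,212),45)
h=cv2.cvtColor(a['pixels'],cv2.COLOR_RGB2HSV)
print(s['tool_pos'],s['opening'],len(P),P.min(0),P.max(0))
t=np.linspace(0,2*np.pi,60)
for d in (-20,-10,0,5,10,15,20,30,45):
    th=np.radians(d);ax=np.array([np.sin(th),0,-np.cos(th)]);n=np.array([np.cos(th),0,np.sin(th)]);y=np.array([0,1,0])
    Q=np.array([proj(a,g+ax*.08+.025*(np.cos(k)*n+np.sin(k)*y)) for k in t])
    print(d,'bottom disk colmin,colmax,rowmax',Q[:,0].min().round(1),Q[:,0].max().round(1),Q[:,1].max().round(1))
for r in range(P[:,1].max()-6,P[:,1].max()+1): q=P[P[:,1]==r][:,0]; print(r,q.min(),q.max()) if len(q) else 0
E
python3 tilt.py
```

```text
[ 0.4197 -0.1322  0.0968] 0.04919044946228442 79 [295 205] [312 237]
-20 bottom disk colmin,colmax,rowmax 303.0 320.1 237.5
-10 bottom disk colmin,colmax,rowmax 298.9 316.2 237.4
0 bottom disk colmin,colmax,rowmax 295.0 312.2 237.1
5 bottom disk colmin,colmax,rowmax 293.1 310.1 236.7
10 bottom disk colmin,colmax,rowmax 291.3 308.1 236.1
15 bottom disk colmin,colmax,rowmax 289.5 306.0 235.4
20 bottom disk colmin,colmax,rowmax 287.9 304.0 234.6
30 bottom disk colmin,colmax,rowmax 284.9 300.2 232.3
45 bottom disk colmin,colmax,rowmax 281.4 295.0 227.8
231 306 308
234 307 308
235 305 308
236 304 307
237 299 306
```

The silhouette matches vertical to within about 5°. I'll lower it softly at low grip until it's firmly on the bench.

Call:
{"name": "carry_out", "arguments": {
  "commands": [
    [[0,0,0.005],0,0],
    [[0,0,0.005],0,0],
    [[0,0,0.003],0,0],
    [[0,0,0.002],0,0],
    [[0,0,0.002],0,0],
    [[0,0,0.001],0,0],
    [[0,0,0.001],0,0],
    [[0,0,0.001],0,0],
    [[0,0,0],0,0]
  ]
}}

```text
time: 10.55
tool_pos: [0.4196, -0.1322, 0.0766]
tool_rot: [3.141, 0.0, -0.018]
contact_force: [1.1, 0.2, 3.5]
opening: 0.0495
grip_force: 3.0
```

```bash
python3 tilt.py
```

```text
[ 0.4196 -0.1321  0.0766] 0.04924471246514687 60 [301 208] [310 239]
-20 bottom disk colmin,colmax,rowmax 302.7 319.6 243.8
-10 bottom disk colmin,colmax,rowmax 298.6 315.8 243.7
0 bottom disk colmin,colmax,rowmax 294.7 311.8 243.3
5 bottom disk colmin,colmax,rowmax 292.8 309.7 242.9
10 bottom disk colmin,colmax,rowmax 291.0 307.7 242.3
15 bottom disk colmin,colmax,rowmax 289.3 305.7 241.6
20 bottom disk colmin,colmax,rowmax 287.7 303.7 240.7
30 bottom disk colmin,colmax,rowmax 284.7 299.8 238.4
45 bottom disk colmin,colmax,rowmax 281.2 294.7 233.9
233 301 308
234 304 307
235 307 307
236 307 307
237 306 308
238 304 307
239 304 306
```

```bash
python3 look.py s8 300 215 40 40
```

```text
58 [301 208] [310 239]
0.04899370272935681
```

View pics/s8c.png

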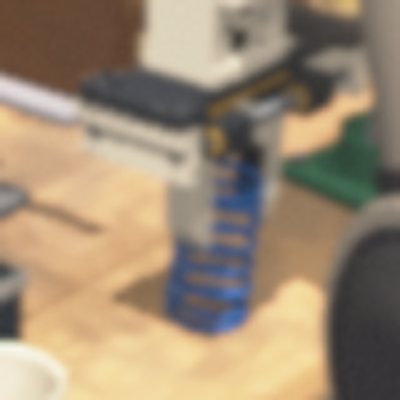

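The spring stands on the bench, bottom disk about columns 293–310 and row 242, leaning at most about 5°. I'll nudge it upright, release and raise.

Call:
{"name": "carry_out", "arguments": {
  "commands": [
    [[0.003,0,0.001],0,0],
    [[0,0,0],0,0],
    [[0,0,0],0,0.7],
    [[0,0,0],0,1],
    [[0,0,0],0,1],
    [[0,0,0],0,1],
    [[0,0,-0.03],0,1],
    [[0,0,-0.05],0,1],
    [[-0.05,0,0],0,1],
    [[-0.04,0,0],0,1],
    [[0,0,0],0,1]
  ]
}}

```text
time: 12.02
tool_pos: [0.3304, -0.1299, 0.1557]
tool_rot: [-3.141, 0.001, -0.02]
contact_force: [0.5, 0.2, 0.7]
opening: 0.0921
grip_force: 0.0
```

```bash
python3 - <<'E'
from seg import *
a=shot('scene','s9.png');b=shot('top','t9.png')
for n in('spring_center','bar_tip'):
  for p in(a,b): print(n,[(np.round(q['at'],1),round(q['p'],2),atz(p,q['at'],.045 if n[0]=='s' else .1)) for q in robot.tip_of(p,n)[:2]])
P=blue(a,(300,210),45);print(len(P),P.min(0),P.max(0))
t=np.linspace(0,6.28,40)
for z in(0,.09):
    Q=np.array([proj(a,np.array([.4226+.025*np.cos(k),-.1322+.025*np.sin(k),z])) for k in t]);print(z,Q.min(0),Q.max(0))
c=proj(b,np.array([.4226,-.1322,.045]));print(c,robot.observe()['opening'])
x,y=c.astype(int)
def crop(p,x,y): return cv2.resize(p['pixels'][y-40:y+40,x-40:x+40],(400,400),interpolation=cv2.INTER_CUBIC)
cv2.imwrite('pics/c9.png',np.hstack([crop(a,300,215),crop(b,x,y)])[:,:,::-1])
E
```

```text
spring_center [(array([300. , 222.9]), 0.96, array([ 0.4362, -0.1355,  0.045 ]))]
spring_center [(array([267.8, 249.9]), 0.73, array([ 0.43  , -0.1382,  0.045 ]))]
bar_tip [(array([275.2, 196.8]), 0.72, array([ 0.532 , -0.1384,  0.1   ]))]
bar_tip [(array([262.8, 205.8]), 0.71, array([ 0.5317, -0.1254,  0.1   ]))]
67 [295 212] [308 240]
0 [293.8796 234.4164] [310.9479 242.5201]
0.09 [295.2231 206.8918] [312.8118 214.1762]
[265.3517 252.8917] 0.09176171600797828
```

View pics/c9.png

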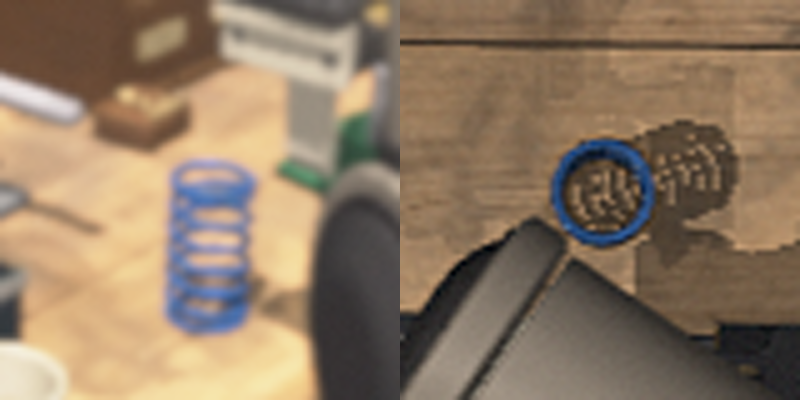

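The spring stands upright and free: in the right crop the top view shows its ring centred at (603,193). Next is an accurate ring centre from the mask.

```bash
python3 - <<'E'
from seg import *
im=cv2.imread('pics/t9.png')[:,:,::-1]
b=shot('top'); P=blue(dict(pixels=im),(266,251),16)
(c,r)=cv2.minEnclosingCircle(P.astype(np.float32));e=cv2.fitEllipse(cv2.convexHull(P.astype(np.int32)))
print(len(P),c,r,e,atz(b,c,.0875),atz(b,e[0],.0875))
print(robot.observe()['tool_pos'])
# rod silhouette: bright grey nose; plate corners by green mask
h=cv2.cvtColor(im.copy(),cv2.COLOR_RGB2HSV);m=cv2.inRange(h,(60,60,20),(90,255,255));m[:215]=0;m[:,:325]=0;m[280:]=0;m[:,395:]=0
k=cv2.connectedComponentsWithStats(m);i=1+k[2][1:,4].argmax();Q=np.argwhere(k[1]==i)[:,::-1].astype(np.float32)
R=cv2.minAreaRect(Q);print(R,atz(b,R[0],.012))
for p in [robot.tip_of(b,'rod_tip')]: print([(q['at'],q['p'],atz(b,q['at'],.108)) for q in p])
s=cv2.inRange(h,(0,0,115),(179,50,255));y,x=np.argwhere(s[232:256,354:378]>0).T;print('bright',x.mean()+354,y.mean()+232,len(x),np.ptp(x),np.ptp(y))
E
```

```text
133 (265.4347839355469, 250.13043212890625) 10.450273513793945 ((265.2473449707031, 249.999267578125), (19.840810775756836, 20.915334701538086), 6.002431392669678) [ 0.4273 -0.1322  0.0875] [ 0.4276 -0.1317  0.0875]
[ 0.3333 -0.1307  0.1556]
((358.5, 246.0), (43.733890533447266, 42.949432373046875), 11.309932708740234) [ 0.4431 -0.367   0.012 ]
[([366.1, 245.6], 0.9, array([ 0.4386, -0.3655,  0.108 ]))]
bright 364.16883116883116 244.57142857142858 77 10 12
```

Call:
{"name": "carry_out", "arguments": {
  "commands": [
    [[0.047,0,0],0,1],
    [[0.047,0,0],0,1],
    [[0,0,0],0,1],
    [[0,0,0.03],0,1],
    [[0,0,0.03],0,1],
    [[0,0,0.019],0,1],
    [[0,0,0],0,1],
    [[0,0,0],0,0],
    [[0,0,0],0,0],
    [[0,0,0],0,0],
    [[0,0,0],0,0],
    [[0,0,0],0,0],
    [[0,0,0],0,0]
  ],
  "newtons": 30
}}

```text
time: 14.05
tool_pos: [0.4267, -0.1323, 0.0769]
tool_rot: [3.141, -0.0, -0.018]
contact_force: [-0.5, -0.7, 2.3]
opening: 0.0483
grip_force: 30.0
```

Call:
{"name": "carry_out", "arguments": {
  "commands": [
    [[0,0,-0.02],0,0],
    [[0,0,-0.04],0,0],
    [[0,0,-0.04],0,0],
    [[0,0,-0.035],0,0],
    [[0.0024,0.0292,0],0,0],
    [[0.0024,0.0292,0],0,0],
    [[0.0024,0.0292,0],0,0],
    [[0.0024,0.0292,0],0,0],
    [[0.0024,0.0292,0],0,0],
    [[0.0024,0.0292,0],0,0],
    [[0.0024,0.0292,0],0,0],
    [[0.0024,0.0292,0],0,0],
    [[0,0,0],0,0],
    [[0,0,0],0,0]
  ]
}}

```text
time: 15.8
tool_pos: [0.4413, -0.3654, 0.2111]
tool_rot: [-3.14, 0.001, -0.018]
contact_force: [1.5, 0.7, -1.2]
opening: 0.0485
grip_force: 30.0
```

```bash
python3 - <<'E'
from seg import *
a=shot('scene','s11.png');b=shot('top','t11.png')
for n in('spring_center','rod_tip','press'):
  for p,l in((a,'s'),(b,'t')): print(n,l,[(np.round(q['at'],1),round(q['p'],2),atz(p,q['at'],{'s':.174,'r':.108,'p':0}[n[0]])) for q in robot.tip_of(p,n)[:2]])
s=robot.observe()['tool_pos'];print(s)
t=np.linspace(0,6.28,40)
for z in(.129,.219):
    Q=np.array([proj(a,np.array([s[0]+.025*np.cos(k),s[1]+.025*np.sin(k),z])) for k in t]);print(z,Q.min(0),Q.max(0))
u=proj(a,np.array([.442,-.3665,.108]));print(u)
x,y=int(u[0]),int(u[1])-10
cv2.imwrite('pics/c11.png',cv2.resize(a['pixels'][y-40:y+40,x-50:x+50],(800,640)[:2] if 0 else (700,560),interpolation=cv2.INTER_CUBIC)[:,:,::-1])
E
```

```text
spring_center s [(array([254.6, 277.6]), 0.65, array([0.2251, 0.3135, 0.174 ]))]
spring_center t []
rod_tip s []
rod_tip t [(array([367.3, 242.8]), 0.8, array([ 0.4451, -0.3684,  0.108 ]))]
press s []
press t [(array([358.9, 249.2]), 0.48, array([ 0.4357, -0.3702,  0.    ]))]
[ 0.4417 -0.3659  0.2119]
0.129 [332.7697 172.8751] [348.229  178.0713]
0.219 [334.8417 146.5337] [350.6882 150.9175]
[339.982  181.4148]
```

Call:
{"name": "carry_out", "arguments": {
  "commands": [
    [[0,0,0.012],0,0],
    [[0,0,0.012],0,0],
    [[0,0,0.004],0,0],
    [[0,0,0.004],0,0],
    [[0,0,0.003],0,0],
    [[0,0,0.003],0,0],
    [[0,0,0.003],0,0],
    [[0,0,0],0,0]
  ]
}}

```text
time: 17.2
tool_pos: [0.4415, -0.3661, 0.1706]
tool_rot: [-3.141, 0.0, -0.018]
contact_force: [-0.2, -0.5, -0.7]
opening: 0.0484
grip_force: 30.0
```

```bash
cat > ob.py <<'E'
from seg import *
s=robot.observe();print(s['tool_pos'],s['contact_force'],s['torque'],s['opening'])
E
python3 ob.py
```

```text
[ 0.4415 -0.3661  0.1706] [-0.1589 -0.456  -0.7067] [-0.0236  0.0332  0.0246] 0.0483821636804679
```

Call:
{"name": "carry_out", "arguments": {
  "commands": [
    [[0,0,0.002],0,0],
    [[0,0,0.002],0,0],
    [[0,0,0.002],0,0],
    [[0,0,0.002],0,0],
    [[0,0,0.002],0,0],
    [[0,0,0],0,0]
  ]
}}

```text
time: 17.95
tool_pos: [0.4415, -0.3661, 0.1605]
tool_rot: [-3.141, 0.0, -0.018]
contact_force: [0.9, -0.8, -1.8]
opening: 0.0484
grip_force: 30.0
```

```bash
python3 ob.py
```

```text
[ 0.4415 -0.3661  0.1605] [ 0.889  -0.808  -1.7602] [-0.0111  0.018   0.0537] 0.04839783497051553
```

Call:
{"name": "carry_out", "arguments": {
  "commands": [
    [[0,0,0.002],0,0],
    [[0,0,0.002],0,0],
    [[0,0,0.003],0,0],
    [[0,0,0.003],0,0],
    [[0,0,0.003],0,0],
    [[0,0,0],0,0]
  ]
}}

```text
time: 18.7
tool_pos: [0.4415, -0.3661, 0.1474]
tool_rot: [-3.141, 0.0, -0.018]
contact_force: [-0.1, -1.0, -1.6]
opening: 0.0482
grip_force: 30.0
```

```bash
python3 ob.py
```

```text
[ 0.4415 -0.3661  0.1474] [-0.0828 -1.0048 -1.5735] [ 0.0296 -0.0159  0.0319] 0.04823764785211827
```

It's past the shoulder with no force, so I'll continue down.

Call:
{"name": "carry_out", "arguments": {
  "commands": [
    [[0,0,0.003],0,0],
    [[0,0,0.003],0,0],
    [[0,0,0.003],0,0],
    [[0,0,0.003],0,0],
    [[0,0,0.003],0,0],
    [[0,0,0.003],0,0],
    [[0,0,0.003],0,0],
    [[0,0,0],0,0]
  ]
}}

```text
time: 19.7
tool_pos: [0.4415, -0.3661, 0.1264]
tool_rot: [-3.141, 0.0, -0.018]
contact_force: [-0.1, 0.7, -1.2]
opening: 0.0485
grip_force: 30.0
```

```bash
python3 ob.py
```

```text
[ 0.4415 -0.3661  0.1264] [-0.0752  0.692  -1.219 ] [ 0.0279  0.0113 -0.0572] 0.048462591788513906
```

Call:
{"name": "carry_out", "arguments": {
  "commands": [
    [[0,0,0.003],0,0],
    [[0,0,0.003],0,0],
    [[0,0,0.003],0,0],
    [[0,0,0.003],0,0],
    [[0,0,0.003],0,0],
    [[0,0,0.003],0,0],
    [[0,0,0.003],0,0],
    [[0,0,0.003],0,0],
    [[0,0,0.003],0,0],
    [[0,0,0.003],0,0],
    [[0,0,0],0,0]
  ]
}}

```text
time: 21.08
tool_pos: [0.4415, -0.3661, 0.0964]
tool_rot: [-3.141, 0.0, -0.018]
contact_force: [0.2, -0.3, -1.4]
opening: 0.0486
grip_force: 30.0
```

```bash
python3 ob.py
```

```text
[ 0.4415 -0.3661  0.0964] [ 0.1855 -0.2757 -1.4441] [-0.0083  0.0264 -0.0023] 0.04855035004554073
```

Call:
{"name": "carry_out", "arguments": {
  "commands": [
    [[0,0,0.002],0,0],
    [[0,0,0.002],0,0],
    [[0,0,0.002],0,0],
    [[0,0,0.001],0,0],
    [[0,0,0.0005],0,0],
    [[0,0,0.0005],0,0],
    [[0,0,0],0,0]
  ]
}}

```text
time: 21.95
tool_pos: [0.4417, -0.3662, 0.0889]
tool_rot: [3.141, -0.0, -0.018]
contact_force: [-1.0, 1.1, 0.0]
opening: 0.0485
grip_force: 30.0
```

```bash
python3 ob.py
```

```text
[ 0.4417 -0.3662  0.0889] [-1.0432  1.1153  0.0498] [0.1501 0.06   0.0071] 0.04847450366536176
```

Call:
{"name": "carry_out", "arguments": {
  "commands": [
    [[0,0,0.0005],0,0],
    [[0,0,0.0005],0,0],
    [[0,0,0],0,0]
  ]
}}

```text
time: 22.32
tool_pos: [0.4418, -0.3662, 0.0888]
tool_rot: [3.141, -0.001, -0.018]
contact_force: [-2.0, 2.7, 7.7]
opening: 0.0482
grip_force: 30.0
```

```bash
python3 ob.py
```

```text
[ 0.4418 -0.3662  0.0888] [-1.9765  2.7424  7.7066] [ 0.5236  0.3717 -0.0456] 0.04820156945739468
```

It has seated at the expected height (TCP 0.0888) with a firm reaction. I'll release and retreat straight up.

Call:
{"name": "carry_out", "arguments": {
  "commands": [
    [[0,0,0],0,0.8],
    [[0,0,0],0,1],
    [[0,0,0],0,1],
    [[0,0,0],0,1],
    [[0,0,-0.02],0,1],
    [[0,0,-0.04],0,1],
    [[0,0,-0.04],0,1],
    [[0,0,-0.04],0,1],
    [[0,-0.05,0],0,1],
    [[0,-0.05,0],0,1],
    [[0,-0.05,0],0,1],
    [[0,0,0],0,1]
  ]
}}

```text
time: 23.82
tool_pos: [0.4442, -0.2134, 0.228]
tool_rot: [-3.141, 0.0, -0.014]
contact_force: [0.1, -0.1, 0.0]
opening: 0.092
grip_force: 0.0
```

```bash
python3 - <<'E'
from seg import *
a=shot('scene','s20.png');b=shot('top','t20.png')
for n,z in(('spring_center',.057),('print_block',0),('ink_bottle',0),('paste_pot',0)):
  for p,l in((a,'s'),(b,'t')): print(n,l,[(np.round(q['at'],1),round(q['p'],2),atz(p,q['at'],z)) for q in robot.tip_of(p,n)[:1]])
for p,l in((a,'s'),(b,'t')):
  c=proj(p,np.array([.442,-.3665,.08]));P=blue(p,c,22);print(l,c,len(P),P.min(0) if len(P) else 0,P.max(0) if len(P) else 0)
  t=np.linspace(0,6.28,40);Q=np.array([proj(p,np.array([.442+.025*np.cos(k),-.3665+.025*np.sin(k),.102])) for k in t]);print('pred top ring',Q.min(0),Q.max(0))
def crop(p,x,y): return cv2.resize(p['pixels'][y-40:y+40,x-40:x+40],(400,400),interpolation=cv2.INTER_CUBIC)
cv2.imwrite('pics/c20.png',np.hstack([crop(a,340,195),crop(b,362,246)])[:,:,::-1])
E
python3 ob.py
```

```text
spring_center s []
spring_center t [(array([362.3, 242.3]), 0.5, array([ 0.4495, -0.3675,  0.057 ]))]
print_block s [(array([283.7, 200.4]), 0.75, array([ 0.6353, -0.3229,  0.    ]))]
print_block t [(array([338.4, 179.5]), 0.74, array([ 0.6161, -0.322 ,  0.    ]))]
ink_bottle s [(array([248.4, 197.5]), 0.6, array([ 0.7469, -0.26  ,  0.    ]))]
ink_bottle t [(array([314.2, 133.3]), 0.69, array([ 0.7406, -0.2606,  0.    ]))]
paste_pot s [(array([257.1, 278. ]), 0.91, array([0.3892, 0.112 , 0.    ]))]
paste_pot t [(array([171.8, 263.5]), 0.71, array([0.3957, 0.1064, 0.    ]))]
s [339.2842 189.3826] 0 0 0
pred top ring [332.1756 180.4693] [347.5118 185.8854]
t [363.9667 244.8553] 64 [365 238] [384 265]
pred top ring [355.1941 233.5952] [376.737  255.0631]
[ 0.4442 -0.2168  0.2275] [ 1.023  -0.0346  0.2444] [0.0294 0.0811 0.0136] 0.09159164447275907
```

View pics/c20.png

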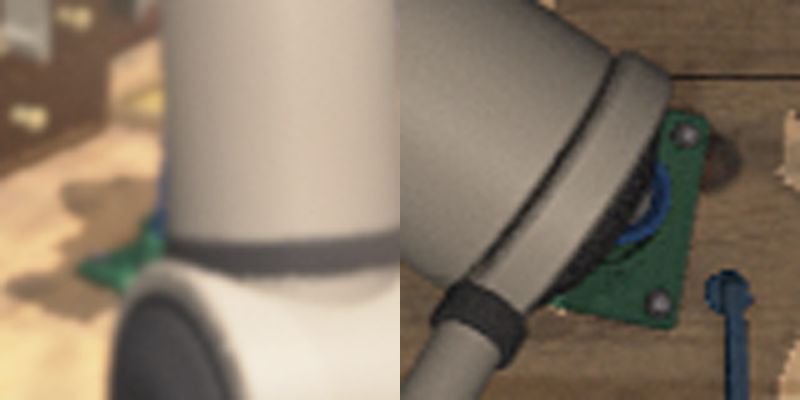

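The arm hides part of the spring, but its ring's visible right edge at column 375.6 (predicted 376.7) puts the top near the home height. The seating height and force agree, and the block, bottle and pot haven't moved. Handing in.

```bash
python3 -c "
from cell import robot
print(robot.hand_in())"
```

```text
the job is handed in; nothing more can be done
None
```

I handed the job in: the spring came off the bar, stood free on the bench, and is now seated in the press cup and released; the final view was partly hidden by the arm, so full seating rests on the seating height, the contact force and the visible edge of the top ring.

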